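# Pack the gel caster and hold its wedge down

## Robot

A 6-joint arm with a two-finger parallel gripper is mounted at the origin on the work surface. World frame = base frame: x ahead of the robot, y to its left, z up, the work surface at z = 0. Lengths are in m, angles in rad, forces in N, time in s.
With the tool pointing down it reaches from about 0.325 to 0.75 m from the base axis. Payload 7.6 kg.
Tool frame: the origin (TCP) lies between the finger pads; the fingertips stand 11 mm ahead of it and the grasp point (between the pads) lies 8 mm behind it (r.tips_ahead is the distance from the TCP to the fingertips, in m); z points along the fingers, y is the line along which they close (so a half turn about z gives the same grasp; the last joint's range is limited). The gripper opens to 85 mm and grips with 20 to 120 N. Pads are 22 mm wide; open, the fingers measure 114 mm over their backs; the gripper's body (76 mm by 85 mm) begins 54 mm behind the grasp point. The pads swing forward as they close: fully open they stand 13 mm farther back than shut.
Start: joints at [1.205, 0.052, 1.401, -0, 1.689, -0.07], TCP at [0.153, 0.502, 0.242] pointing down, gripper open.
Joint ranges: [-2.9, 2.9], [-0.91, 2.17], [0.12, 2.37], [-1.06, 4.2], [0.26, 2.73], [-2.93, 2.93]. Speed limits (rad/s): [2.57, 2.57, 3.01, 3.14, 3.14, 3.14].

## Interface

Orientations are given as a unit quaternion [x, y, z, w].
In Python, from station import r, snapshot gives the robot as it stands.
- The arm moves only by the tool jog_arm, never from a script. Its argument "steps" is text: rows parted by semicolons, each of 6 numbers parted by spaces: the shift along the world's x, y, z in m, then the turn, a rotation vector about the world's x, y, z in rad. In form: dx dy dz wx wy wz; .... A call has 1 to 5 rows; each row is the pose to reach, as a shift and turn from the pose commanded when the call began; what a row does not reach only later rows make up. A row lasts 1/8 s, in which the tool goes at most 62.5 mm and 10.7 degrees, less where a joint would pass 70% of its speed; a pose out of reach is approached as far as the arm can. A call with a gripper value outside its range is refused whole. "hand" is the opening, from 0 (shut) to 1 (fully open), set as the call begins (left out, the last holds). The fingers move at their own pace and stop on an object; "grip_force" is the grip in N (left out, the last holds). Time passes only in rows, so rows that repeat a pose let the fingers close. It gives the time, the measured TCP pose, the force, the opening and the grip force at its end, in the units of the state.
- r.sense(): the state, without advancing time (a new reading comes with each control period).
- snapshot(name): name is "scene" or "side" or "wrist"; returns a dict with "color" (400x640x3 uint8, red, green, blue), "range_z" (400x640 float32, m along the optical axis (not along the pixel's ray), 0 where there is no reading), "intrinsics" (3x3 intrinsics, pixels), "k1" (the pictures are not rectified: a ray, as slopes to the right and down, at radius r is drawn at 1 + k1 r^2 times it, then the intrinsics apply), "pose" (4x4, takes a point from camera to world coordinates). Camera axes: x right, y down, z forward; pixel columns grow to the right and rows downward; lengths in m; the calibration is good to about 2 mm. A picture is of the moment at which its call begins.
- r.sign_off(): hands the job in; it is judged then, once.
The state is a dict: "t": time; "joint_positions": joint angles; "qvel": joint speeds; "joint_efforts": joint torques, N m; "tcp_pos": TCP position; "tcp_rot": TCP orientation; "ft_force": force on the tool from outside, world axes, zero at the start; "moment": the same for the moment, N m; "width": opening from 0.0 (shut) to 1.0 (fully open); "grasp_force": force on a finger pad.
Only numpy, scipy, OpenCV 4.12 (cv2) and the standard library are available. Lean on these libraries where they do the work, as an engineer would, in place of code of your own. Each camera call takes 0.05 s, during which the arm holds its last target. There are 200 camera calls.

## Task

The gel caster is only part filled with glass cassettes: lift the yellow comb off it and hang it across the comb box, then stand blue filler plates in the gap between the cassettes and the orange wedge, one after another, just as many as it takes for the wedge to clamp the stack before it runs out of travel. Then press the wedge's black knob down until you feel the stack go tight, and finish while still holding it pressed down firmly, because its spring lifts it again. It is glass, so use hand pressure and no more, keep any filler plate you do not need in its rack, and leave the other things on the bench where they are.

Things in the scene. Friction and masses are not known exactly. Their poses are not given: they have to be found in the camera images.
- caster: Fixed gel caster, base 164 x 150 mm, clear side walls (8 mm) 106 mm apart inside, rims 98 mm up, open top. Origin: on the bench, mid width. x: along the stack, from orange wedge (-x) to dark back plate (+x); y: across; z up. Chamber floor z 12 mm; back plate face x 39 mm; wedge face, upright, x -5 mm when raised: the gap is 44 mm less the thickness of the pack in the caster.
- back_plate: Dark silicone-backed pressure plate at the +x end of the chamber, against which the cassettes are clamped, 104 x 84 mm; springy: gives 1 mm per 4 N, 3 mm at most, then rigid. Origin: middle of the lower edge of its inner face (caster x 39, y 0, z 12 mm).
- wedge (a joint): Orange spring-lifted wedge, 98 mm wide, guided on a slope 40 degrees from upright. 0 = raised (rest), 0.019 m = bottom of travel. Per mm it sinks 0.766 mm and its upright face advances 0.643 mm to the back plate (12 mm in all; with too few fillers it bottoms without clamping). Spring: 3 N raised, 6 N at the bottom; lifts it when let go. Its body stays below the rims; only the knob stands above.
- knob_top (a point): Centre of the top face of the wedge's round black push knob, 28 mm diameter, 18 mm high, on a steel stem 20 mm long and 14 mm thick; it moves with the wedge. Raised, it is at caster x -31, y 0, z 134 mm. A firm push on it is 15 to 20 N.
- pack2: Two glass cassettes clipped together, 18 mm thick, 98 mm wide, 82 mm tall, 0.26 kg. Origin: middle of the lower edge of its rear face; the pack extends from there to its -x by 18 mm. It stands either in the caster (rear face on the back plate) or in the white cassette stand.
- pack3: Three glass cassettes clipped together, 27 mm thick, otherwise like pack2; stands where pack2 does not. Origin: middle of the lower edge of its rear face; extends to its -x by 27 mm.
- cassette_stand: White stand, fixed, beside the caster, same yaw; holds the pack that is not used. Base 66 x 120 x 12 mm, origin under its centre; back wall to 72 mm.
- filler_rack: Grey rack with white fins, fixed, 112 x 116 mm, holding the three filler plates upright across its y axis in slots 12 mm wide at x -32, 0 and 32 mm; slot floor 12 mm up, fins to 42 mm. Origin under its centre.
- filler1: Blue acrylic filler plate, one of three alike: 10 mm thick (x), 98 mm wide (y), 82 mm tall, with a pull tab 30 mm wide (y), 10 mm thick and 45 mm tall in the middle of its top edge (tab from z 82 to 127 mm). 0.11 kg. Origin: centre of its underside.
- filler2: Blue acrylic filler plate, one of three alike: 10 mm thick (x), 98 mm wide (y), 82 mm tall, with a pull tab 30 mm wide (y), 10 mm thick and 45 mm tall in the middle of its top edge (tab from z 82 to 127 mm). 0.11 kg. Origin: centre of its underside.
- filler3: Blue acrylic filler plate, one of three alike: 10 mm thick (x), 98 mm wide (y), 82 mm tall, with a pull tab 30 mm wide (y), 10 mm thick and 45 mm tall in the middle of its top edge (tab from z 82 to 127 mm). 0.11 kg. Origin: centre of its underside.
- comb: Yellow well comb: bar 126 mm long (y), 16 mm wide (x), 14 mm high; teeth 80 mm wide, 4 mm thick hang 22 mm below the bar; upright tab 30 mm wide (y), 8 mm thick, 36 mm tall on the bar (z 14 to 50 mm). Origin: centre of the bar's underside. At the start the bar lies across the two side-wall rims of the caster with the teeth hanging in the gap.
- comb_box: White open box, fixed, 110 x 110 x 60 mm, walls 6 mm; origin under its centre. Combs hang in it with the bar resting on its two walls at y +-52 mm (bar along y, underside at z 60 mm) and teeth inside. A red comb, fixed, already hangs at x 36 mm; the rest, x -45 to about 15 mm, is free.
- wash_bottle: Bottle with red cap, 64 mm diameter, 165 mm tall, a bystander. Origin under its centre.
- tube_box: Flat orange box with a white label, 85 x 150 x 24 mm, a bystander. Origin under its centre.
- tube_block: Black block with microtubes, 70 x 110 x 38 mm, a bystander. Origin under its centre.
- tip_box: Red pipette-tip box, 85 x 120 x 55 mm, a bystander. Origin under its centre.
- beaker: Glass beaker, 68 mm diameter, 75 mm tall, a bystander. Origin under its centre.
Things that resemble listed ones, but are neither listed nor needed, are in the scene too. There is more than one size of the comb; the one meant has the size given above.

How it is judged:
On the way, in this order (a step that is already met when the one before it is completed fails the run):
1. the comb hangs across the comb box, released (z of comb in the frame of comb_box between 0.055 and 0.066 m and x of comb in the frame of comb_box between -0.055 and 0.03 m and y of comb in the frame of comb_box between -0.016 and 0.016 m and angle between comb's own z axis and vertical below 0.12 rad and linear speed of comb below 0.03 m/s and contact force between the fingers and comb below 0.1 N), for 0.2 s.
2. a filler plate stands on the chamber floor in the gap (((z of filler1 in the frame of caster between 0.008 and 0.016 m and x of filler1 in the frame of caster between -0.012 and 0.036 m and y of filler1 in the frame of caster between -0.012 and 0.012 m and angle between filler1's own z axis and vertical below 0.12 rad) or (z of filler2 in the frame of caster between 0.008 and 0.016 m and x of filler2 in the frame of caster between -0.012 and 0.036 m and y of filler2 in the frame of caster between -0.012 and 0.012 m and angle between filler2's own z axis and vertical below 0.12 rad) or (z of filler3 in the frame of caster between 0.008 and 0.016 m and x of filler3 in the frame of caster between -0.012 and 0.036 m and y of filler3 in the frame of caster between -0.012 and 0.012 m and angle between filler3's own z axis and vertical below 0.12 rad))), for 0.2 s.
3. the wedge is pressed down by its knob and clamps filler plates and cassettes against the back plate (value of joint wedge between 0.005 and 0.018 m and contact force between any of pack2, pack3 and back_plate above 3 N and (contact force between any of pack2, pack3 and filler1 above 3 N or contact force between any of pack2, pack3 and filler2 above 3 N or contact force between any of pack2, pack3 and filler3 above 3 N) and contact force between the fingers and wedge above 3 N), for 0.3 s.
At the end, for the whole second after the job is handed in: Gripper pressing the knob (over 3 N); wedge at rest, 5 to 18 mm along its travel; the cassettes clamped between filler plates and back plate with over 3 N; each filler plate upright in the gap or in its rack, not touched; the comb hanging upright across the comb box on its walls, released (all of step 1 and all of step 3 and ((z of filler1 in the frame of caster between 0.008 and 0.016 m and x of filler1 in the frame of caster between -0.012 and 0.036 m and y of filler1 in the frame of caster between -0.012 and 0.012 m and angle between filler1's own z axis and vertical below 0.12 rad) or (z of filler2 in the frame of caster between 0.008 and 0.016 m and x of filler2 in the frame of caster between -0.012 and 0.036 m and y of filler2 in the frame of caster between -0.012 and 0.012 m and angle between filler2's own z axis and vertical below 0.12 rad) or (z of filler3 in the frame of caster between 0.008 and 0.016 m and x of filler3 in the frame of caster between -0.012 and 0.036 m and y of filler3 in the frame of caster between -0.012 and 0.012 m and angle between filler3's own z axis and vertical below 0.12 rad)) and ((z of filler1 in the frame of caster between 0.008 and 0.016 m and x of filler1 in the frame of caster between -0.012 and 0.036 m and y of filler1 in the frame of caster between -0.012 and 0.012 m and angle between filler1's own z axis and vertical below 0.12 rad) or (z of filler1 in the frame of filler_rack between 0.007 and 0.018 m and x of filler1 in the frame of filler_rack between -0.05 and 0.05 m and y of filler1 in the frame of filler_rack between -0.02 and 0.02 m and angle between filler1's own z axis and vertical below 0.25 rad)) and ((z of filler2 in the frame of caster between 0.008 and 0.016 m and x of filler2 in the frame of caster between -0.012 and 0.036 m and y of filler2 in the frame of caster between -0.012 and 0.012 m and angle between filler2's own z axis and vertical below 0.12 rad) or (z of filler2 in the frame of filler_rack between 0.007 and 0.018 m and x of filler2 in the frame of filler_rack between -0.05 and 0.05 m and y of filler2 in the frame of filler_rack between -0.02 and 0.02 m and angle between filler2's own z axis and vertical below 0.25 rad)) and ((z of filler3 in the frame of caster between 0.008 and 0.016 m and x of filler3 in the frame of caster between -0.012 and 0.036 m and y of filler3 in the frame of caster between -0.012 and 0.012 m and angle between filler3's own z axis and vertical below 0.12 rad) or (z of filler3 in the frame of filler_rack between 0.007 and 0.018 m and x of filler3 in the frame of filler_rack between -0.05 and 0.05 m and y of filler3 in the frame of filler_rack between -0.02 and 0.02 m and angle between filler3's own z axis and vertical below 0.25 rad)) and contact force between the fingers and filler1 below 0.1 N and contact force between the fingers and filler2 below 0.1 N and contact force between the fingers and filler3 below 0.1 N and contact force between the fingers and pack2 below 0.1 N and contact force between the fingers and pack3 below 0.1 N and velocity of joint wedge below 0.005 m/s); the arm keeps its last pose, push and grip.
It fails at once if the glass is squeezed with more than 70 N (contact force between any of pack2, pack3 and back_plate above 70 N or contact force between the arm and pack2 above 40 N or contact force between the arm and pack3 above 40 N).
It fails at once if a pack of cassettes is moved from its place or tipped (distance of any of pack2, pack3 from where it was at the start of the episode above 0.02 m or angle between any of pack2, pack3's own z axis and vertical above 0.2 rad).
It fails at once if the bottle, orange box, tube block, tip box or beaker is pushed more than 20 mm or knocked over (distance of any of wash_bottle, tube_box, tube_block, tip_box, beaker from where it was at the start of the episode above 0.02 m or angle between any of wash_bottle, tube_box, tube_block, tip_box, beaker's own z axis and vertical above 0.3 rad).
It also fails if it takes over 72 s, if anything falls off the work surface, if the arm or the gripper's body presses on something with over 40 N, if the wrist force passes 120 N, or if a joint passes its speed limit or range.

## Working session

There is one attempt and no reset: what is moved stays moved. The work goes in short steps, Python scripts to look and compute and a tool call to move; the robot and the scene stay as the last step left them, time stands still between calls to the robot, and variables do not carry over. Pictures are saved under pics/ and viewed, at most 10 in all, crops included, and the job is handed in when it is done.

Besides the shell and the picture viewer there is one more tool, called in YAML: its name, and indented under it one key for each argument. jog_arm: Moves the arm, as the interface text tells. Its arguments: {"type":"object","properties":{"steps":{"type":"string"},"hand":{"type":"number"},"grip_force":{"type":"number"}},"required":["steps"]}

```bash
mkdir -p pics; cat > h.py <<'E'
import numpy as np, cv2
from station import r, snapshot
def take(n):
    s=snapshot(n); np.savez(f'pics/{n}.npz',**{k:np.array(v) for k,v in s.items()}); return s
def load(n): return dict(np.load(f'pics/{n}.npz'))
def save(s,f,crop=None,k=1):
    c=s['color'][:,:,::-1]
    if crop: c=c[crop[1]:crop[3],crop[0]:crop[2]]
    cv2.imwrite('pics/'+f,cv2.resize(c,None,fx=k,fy=k,interpolation=cv2.INTER_CUBIC))
def ray(s,u,v):
    K=s['intrinsics']; x=np.array([(u-K[0,2])/K[0,0],(v-K[1,2])/K[1,1]]); k1=float(s['k1']); y=x.copy()
    for _ in range(20): y=x/(1+k1*(y@y))
    return np.array([y[0],y[1],1.])
def pt(s,u,v,z=None):
    d=ray(s,u,v);P=s['pose']
    if z is None:
        w=s['range_z'][int(v)-1:int(v)+2,int(u)-1:int(u)+2]; w=w[w>0]
        D=np.median(w) if len(w) else np.nan
        return P[:3,:3]@(d*D)+P[:3,3]
    e=P[:3,:3]@d; t=(z-P[2,3])/e[2]; return P[:3,3]+t*e
E
python3 - <<'E'
from h import *
a=take('scene');b=take('side')
save(a,'a.png',k=1.25);save(b,'b.png',k=1.25)
for s in(a,b): print(s['pose'].round(3).tolist())
E
```

```text
[[0.699, 0.587, -0.409, 1.08], [0.715, -0.581, 0.389, -0.434], [-0.009, -0.564, -0.826, 1.1], [0.0, 0.0, 0.0, 1.0]]
[[-0.946, -0.217, 0.241, 0.359], [-0.324, 0.656, -0.682, 0.649], [-0.01, -0.723, -0.691, 0.775], [0.0, 0.0, 0.0, 1.0]]
```

View pics/a.png

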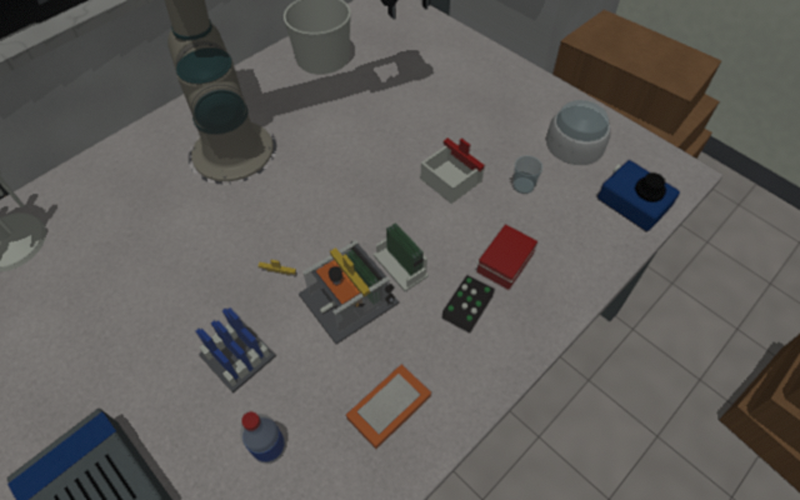

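View pics/b.png

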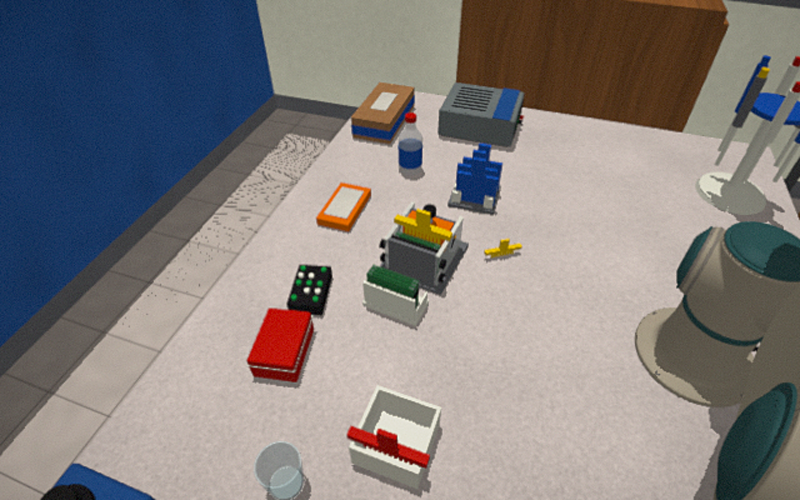

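The scene picture shows the caster at about (350,290), comb tab (345,260), rack (235,350), box (450,170), stand (402,257) and a small decoy comb (278,268). I'll enlarge those areas.

```bash
python3 - <<'E'
from h import *
a=load('scene');b=load('side')
save(a,'a2.png',(150,105,400,320),2.8) if 0 else save(a,'a2.png',(150,172,350,320),4)
save(b,'b2.png',(270,110,430,400),2) if 0 else save(b,'b2.png',(270,110,430,230),5)
for n,u,v in [('boxA',337,140),('boxback',363,118)]: print(n,pt(a,u,v))
# box floor/rim cloud from range: points 50..70mm high near the box
def cloud(s):
    v,u=np.mgrid[0:400,0:640]; K=s['intrinsics']
    uv=cv2.undistortPoints(np.stack([u.ravel(),v.ravel()],1).astype(np.float64)[:,None],K,np.array([float(s['k1']),0,0,0,0]))[:,0]
    D=s['range_z'].ravel();P=s['pose']
    X=np.c_[uv*D[:,None],D]@P[:3,:3].T+P[:3,3]; X[D<=0]=np.nan
    return X.reshape(400,640,3)
for s,n,uv in((a,'s',(360,140)),(b,'d',(315,350))):
    X=cloud(s); np.save('pics/X'+n,X)
    c=pt(s,*uv,z=.03); 
    col=s['color'].astype(int); white=(col.min(2)>110)
    m=(np.linalg.norm(X[...,:2]-c[:2],axis=2)<.1)&(abs(X[...,2]-.06)<.006)
    p=X[m][:,:2].astype(np.float32); print(n,c,len(p),cv2.minAreaRect(p),np.median(X[m][:,2]))
E
```

```text
boxA [0.42455481 0.27812126 0.01685525]
boxback [0.45041598 0.36377136 0.070596  ]
s [0.48216583 0.31963379 0.03      ] 250 ((0.4794459342956543, 0.33023837208747864), (0.11341699957847595, 0.12415824085474014), 89.29264831542969) 0.058128623108498756
d [0.47756708 0.33715391 0.03      ] 858 ((0.4744311571121216, 0.33247047662734985), (0.11253142356872559, 0.12501996755599976), 87.5032730102539) 0.06090258770193402
```

View pics/a2.png

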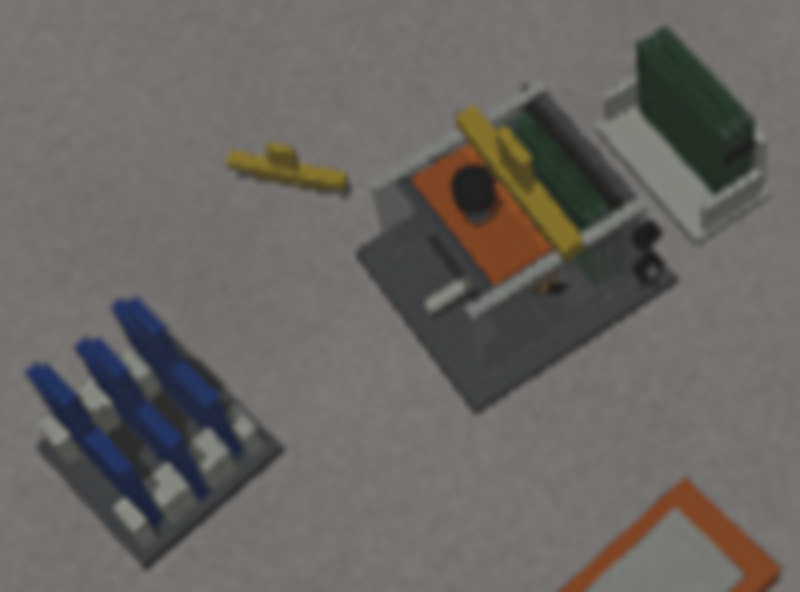

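View pics/b2.png

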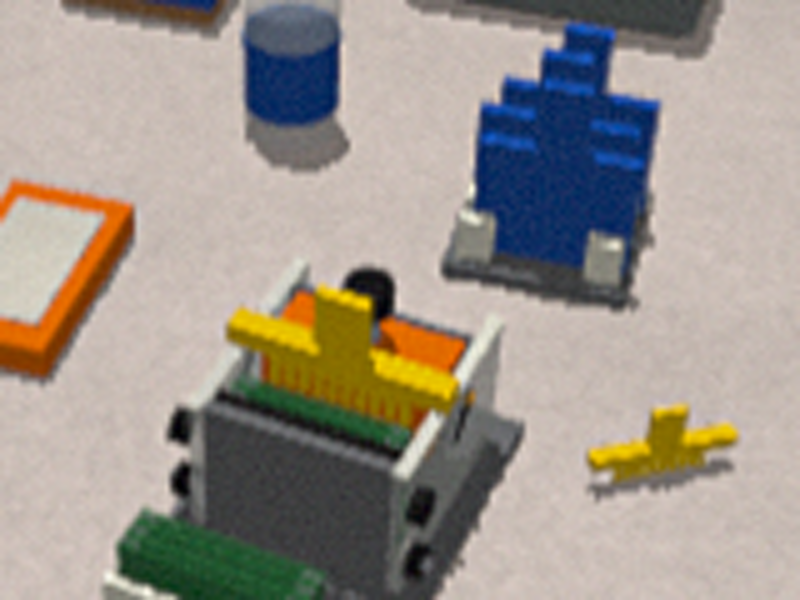

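The enlarged crops show the comb tab across the chamber at a2 (515,155), the knob (475,188) and three fillers with tabs at (140,305), (95,350) and (45,380). The base corners are clear. Next I measure with the depth clouds, by colour.

```bash
python3 - <<'E'
from h import *
S={'s':load('scene'),'d':load('side')}
def R(p): 
    c,wh,an=cv2.minAreaRect(p.astype(np.float32)); return np.round(c,4),np.round(wh,4),round(an,1),len(p)
for n,s in S.items():
    X=np.load(f'pics/X{n}.npy'); hsv=cv2.cvtColor(s['color'],cv2.COLOR_RGB2HSV); H,Sa,V=[hsv[...,i].astype(int) for i in range(3)]
    sel=lambda lo,hi,z0,z1,smin=110:(H>=lo)&(H<=hi)&(Sa>smin)&(X[...,2]>z0)&(X[...,2]<z1)&(X[...,0]<.9)&(X[...,0]>.2)&(abs(X[...,1])<.45)
    y=sel(20,34,.09,.2); print(n,'comb bar',R(X[y&(X[...,2]<.116)][:,:2]),'tab',R(X[y&(X[...,2]>.122)][:,:2]),'zmax',np.percentile(X[y][:,2],98))
    rd=((H<8)|(H>172))&(Sa>120)&(X[...,2]>.066)&(X[...,2]<.115)&(np.hypot(X[...,0]-.475,X[...,1]-.332)<.1); print('redcomb',R(X[rd][:,:2]),np.percentile(X[rd][:,2],95))
    bl=sel(105,130,.105,.16); p=X[bl][:,:2]
    p=p[np.hypot(*(p-np.median(p,0)).T)<.12]
    print('tabs z>.105',R(p))
    g=sel(40,90,.085,.105,60); p=X[g]; print('green',len(p), p[:,:2].min(0),p[:,:2].max(0),np.median(p[:,2]))
    o=sel(5,18,.06,.11,120); print('wedge',R(X[o][:,:2]),np.median(X[o][:,2]))
a=S['s'];b=S['d']
f=lambda u,v,z:pt(a,150+u/4,172+v/4,z)[:2].round(4)
g=lambda u,v,z:pt(b,270+u/5,110+v/5,z)[:2].round(4)
print('knob',f(475,186,.134),g(370,287,.134))
print('caster base corners z~.012',f(358,255,.012),f(478,412,.012),f(678,282,.012))
print('rims',f(375,187,.098),f(537,87,.098),f(470,308,.098),f(640,200,.098))
print('rims side',g(495,320,.098),g(400,468,.098),g(305,268,.098),g(205,400,.098))
print('tab tops scene (far edge,near)',[f(u,v,.139) for u,v in((130,302),(92,346),(42,370))])
print('tab tops side',[g(u,v,.139) for u,v in((590,30),(568,56))])
print('rack corners',f(40,450,.005),f(148,568,.005),f(283,448,.005))
print('comb ends side',g(240,320,.112),g(460,390,.112),g(345,296,.148),'scene tab',f(515,150,.13))
print('greens top z.094: caster scene',f(520,120,.094),f(600,225,.094),'stand',f(645,45,.094),f(675,35,.094))
E
```

```text
s comb bar (array([ 0.5572, -0.0651]), array([0.0298, 0.127 ]), 79.9, 249) tab (array([ 0.5572, -0.07  ]), array([0.0094, 0.0325]), 83.2, 74) zmax 0.14762093323866515
redcomb (array([0.4788, 0.3658]), array([0.0186, 0.1247]), 86.7, 232) 0.10615349215586346
tabs z>.105 (array([ 0.4927, -0.3348]), array([0.0374, 0.0717]), 0.3, 215)
green 429 [ 0.51395818 -0.05653023] [0.62105968 0.08686585] 0.0913913065337546
wedge (array([ 0.5495, -0.0988]), array([0.0448, 0.1048]), 82.2, 460) 0.09429367589117477
d comb bar (array([ 0.5523, -0.0764]), array([0.0439, 0.1265]), 76.7, 380) tab (array([ 0.5532, -0.0762]), array([0.0296, 0.0311]), 82.4, 119) zmax 0.14882458266789297
redcomb (array([0.4763, 0.3692]), array([0.016 , 0.1258]), 87.8, 771) 0.11046477431674712
tabs z>.105 (array([ 0.4901, -0.328 ]), array([0.0362, 0.0788]), 1.4, 255)
green 586 [ 0.49121917 -0.05350653] [0.6193863  0.09240874] 0.09358238736187935
wedge (array([0.4941, 0.1176]), array([0.1118, 0.5288]), 14.1, 192) 0.0959952542218177
knob [ 0.5566 -0.102 ] [ 0.5468 -0.0966]
caster base corners z~.012 [ 0.4763 -0.1529] [ 0.6212 -0.1712] [ 0.6434 -0.0131]
rims [ 0.4926 -0.1357] [ 0.5075 -0.0097] [ 0.6015 -0.1497] [ 0.6186 -0.0219]
rims side [ 0.4865 -0.1329] [ 0.5052 -0.0096] [ 0.5958 -0.1429] [ 0.6127 -0.0256]
tab tops scene (far edge,near) [array([ 0.4767, -0.3029]), array([ 0.4851, -0.3359]), array([ 0.4776, -0.3659])]
tab tops side [array([ 0.4857, -0.3637]), array([ 0.4926, -0.3318])]
rack corners [ 0.4409 -0.3897] [ 0.5549 -0.3857] [ 0.5497 -0.2757]
comb ends side [ 0.6104 -0.0751] [ 0.4881 -0.0588] [ 0.5527 -0.0696] scene tab [ 0.5519 -0.0653]
greens top z.094: caster scene [ 0.517  -0.0337] [ 0.6124 -0.0511] stand [0.5307 0.067 ] [0.5389 0.0873]
```

```bash
python3 - <<'E'
from h import *
from scipy.spatial.transform import Rotation as Ro
s=r.sense(); M=Ro.from_quat(s['tcp_rot']).as_matrix(); print(M.round(3).tolist(),s['t'],r.tips_ahead, s['ft_force'])
w=take('wrist'); T=np.eye(4);T[:3,:3]=M;T[:3,3]=s['tcp_pos']; print((np.linalg.inv(T)@w['pose']).round(3).tolist(), w['intrinsics'].tolist())
ex=np.array([.132,.991])
for n in('scene','side'):
    a=load(n);X=np.load('pics/X%s.npy'%n[0 if n=='scene' else 2]);hsv=cv2.cvtColor(a['color'],cv2.COLOR_RGB2HSV)
    m=(hsv[...,0]>40)&(hsv[...,0]<90)&(hsv[...,1]>60)&(X[...,2]>.085)&(X[...,2]<.1)&(X[...,0]>.45)&(X[...,0]<.66)
    q=(X[m][:,:2]-[.555,-.068])@ex; print(n,np.histogram(q*1000,bins=np.arange(0,180,3)))
E
```

```text
[[-0.957, 0.291, -0.001], [0.291, 0.957, -0.001], [0.0, -0.001, -1.0]] 0.1 0.011 [ 0.23436355 -0.46852403 -0.33127005]
[[0.0, -0.957, -0.291, 0.073], [1.0, 0.0, -0.001, 0.0], [0.001, -0.291, 0.957, -0.133], [0.0, 0.0, 0.0, 1.0]] [[299.83711509288634, 0.0, 320.95969800776265], [0.0, 299.83711509288634, 198.36201931421274], [0.0, 0.0, 1.0]]
scene (array([ 0,  0,  0,  0,  0,  2, 29, 12, 43, 36, 12, 41,  4,  0,  0,  0,  0,
        0,  0,  0,  0,  0,  0,  0,  0,  0,  0,  0,  0,  0,  0,  0,  0,  0,
        0,  0,  0,  0,  0,  0,  0,  9, 40, 15, 41, 31, 21, 33, 36, 12, 12,
        0,  0,  0,  0,  0,  0,  0,  0]), array([  0,   3,   6,   9,  12,  15,  18,  21,  24,  27,  30,  33,  36,
        39,  42,  45,  48,  51,  54,  57,  60,  63,  66,  69,  72,  75,
        78,  81,  84,  87,  90,  93,  96,  99, 102, 105, 108, 111, 114,
       117, 120, 123, 126, 129, 132, 135, 138, 141, 144, 147, 150, 153,
       156, 159, 162, 165, 168, 171, 174, 177]))
side (array([  0,   0,   0,   0,   0,   0,   6,  30,  28,  34,  36,   9,   1,
         7,   0,   0,   0,   1,   0,   0,   0,   0,   0,   0,   0,   0,
         0,   0,   0,   0,   0,   0,   0,   0,   0,   0,   0,   0,   0,
         0,   0,   0,  20,  41,  32,  42,  46,  29,  41,  48,  28, 105,
         2,   0,   0,   0,   0,   0,   0]), array([  0,   3,   6,   9,  12,  15,  18,  21,  24,  27,  30,  33,  36,
        39,  42,  45,  48,  51,  54,  57,  60,  63,  66,  69,  72,  75,
        78,  81,  84,  87,  90,  93,  96,  99, 102, 105, 108, 111, 114,
       117, 120, 123, 126, 129, 132, 135, 138, 141, 144, 147, 150, 153,
       156, 159, 162, 165, 168, 171, 174, 177]))
```

Caster pack is 18 mm thick, the stand pack 27 mm. So pack2 is in the caster, the gap is 26 mm, and two fillers are needed. Moving over the comb.

jog_arm:
  steps: "0.0335 -0.0475 0 0 0 -0.117; 0.067 -0.095 0 0 0 -0.234; 0.1005 -0.1425 0 0 0 -0.351; 0.134 -0.19 0 0 0 -0.468; 0.1675 -0.2375 0 0 0 -0.585"
  hand: 0.65
  grip_force: 30

```text
t: 0.78
tcp_pos: [0.3211, 0.263, 0.2422]
tcp_rot: [0.428, 0.904, 0.0, 0.0]
ft_force: [0.8, 0.3, 1.1]
width: 0.652
grasp_force: 0.0
```

jog_arm:
  steps: "0.0335 -0.0475 0 0 0 -0.117; 0.067 -0.095 0 0 0 -0.234; 0.1005 -0.1425 0 0 0 -0.351; 0.134 -0.19 0 0 0 -0.468; 0.1675 -0.2375 0 0 0 -0.585"

```text
t: 1.4
tcp_pos: [0.4888, 0.0254, 0.2422]
tcp_rot: [0.671, 0.742, 0.0, -0.0]
ft_force: [-0.4, 0.9, 0.1]
width: 0.647
grasp_force: 0.0
```

jog_arm:
  steps: "0.0335 -0.0475 0 0 0 -0.117; 0.067 -0.095 0 0 0 -0.237; 0.067 -0.095 0 0 0 -0.237"

```text
t: 1.78
tcp_pos: [0.5557, -0.0708, 0.2402]
tcp_rot: [0.754, 0.657, -0.001, -0.001]
ft_force: [-0.0, 0.0, 0.5]
width: 0.652
grasp_force: 0.0
```

```bash
python3 - <<'E'
from h import *
w=take('wrist'); save(w,'w1.png',k=1.25); print(r.sense()['tcp_pos'],r.sense()['ft_force'])
E
```

```text
[ 0.55514699 -0.06903993  0.24089278] [-0.59360317 -0.79981187 -0.01991877]
```

View pics/w1.png

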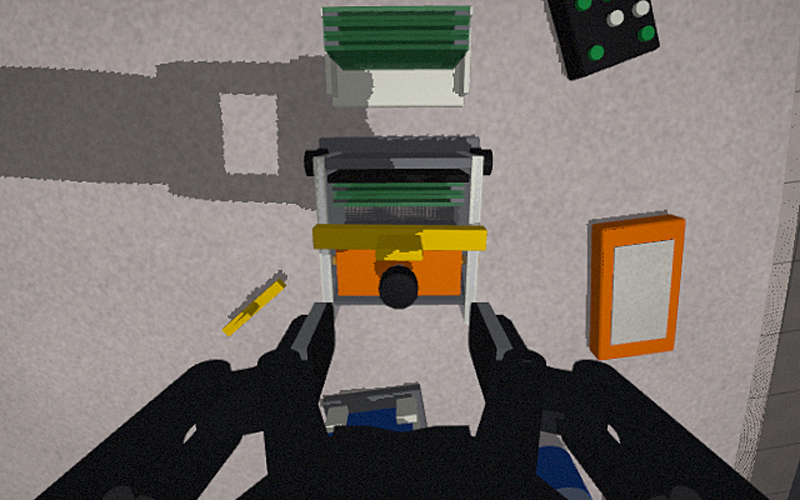

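The wrist picture shows the caster centred. The comb bar runs from (314,237) to (487,237), the tab top is at about (400,254), the knob centre is (398,287), the pack is at (398,193) and the wall rims are at x≈322 and 475.

```bash
python3 - <<'E'
from h import *
w=load('wrist'); f=lambda u,v,z:pt(w,u/1.25,v/1.25,z)[:2].round(4)
print('comb bar ends',f(314,238,.112),f(487,238,.112),'tab top',f(400,255,.148),'knob',f(398,286,.134))
print('rim outer near/far L',f(316,156,.098),f(316,300,.098),'R',f(483,156,.098),f(487,300,.098))
print('wedge edge corners',f(332,295,.094),f(467,295,.094))
print('pack front edge',f(330,205,.094),f(463,205,.094),'depths',pt(w,260/1.25*1.25,190),)
print('depth pts tab',pt(w,320,204).round(4),'knob',pt(w,318,229).round(4),'bar',pt(w,270,190).round(4),pt(w,375,190).round(4))
E
```

```text
comb bar ends [ 0.4944 -0.0603] [ 0.6184 -0.0773] tab top [ 0.5561 -0.07  ] knob [ 0.551  -0.0965]
rim outer near/far L [ 0.5042 -0.004 ] [ 0.4815 -0.1146] R [ 0.6228 -0.0203] [ 0.6176 -0.1332]
wedge edge corners [ 0.4941 -0.1137] [ 0.6025 -0.1285]
pack front edge [ 0.5066 -0.041 ] [ 0.6058 -0.0546] depths [ 0.50271726 -0.06074628  0.11321719]
depth pts tab [ 0.5562 -0.0695  0.1496] knob [ 0.5507 -0.0962  0.1351] bar [ 0.5116 -0.062   0.1129] [ 0.6051 -0.0747  0.1135]
```

jog_arm:
  steps: "0.001 -0.001 -0.05 0 0 0; 0.001 -0.001 -0.1 0 0 0; 0.001 -0.001 -0.112 0 0 0; 0.001 -0.001 -0.112 0 0 0"

```text
t: 2.33
tcp_pos: [0.556, -0.0681, 0.1313]
tcp_rot: [0.752, 0.659, 0.0, 0.0]
ft_force: [-0.0, -0.2, 0.2]
width: 0.652
grasp_force: 0.0
```

jog_arm:
  steps: "0 0 0 0 0 0; 0 0 0 0 0 0; 0 0 0 0 0 0; 0 0 0 0 0 0"
  hand: 0.15
  grip_force: 30

```text
t: 2.82
tcp_pos: [0.5572, -0.0689, 0.1331]
tcp_rot: [0.752, 0.659, 0.002, 0.002]
ft_force: [0.2, 0.1, 6.3]
width: 0.344
grasp_force: 30.0
```

jog_arm:
  steps: "0 0 0.045 0 0 0; 0 0.005 0.09 0 0 0.0; -0.0116 0.06 0.09 0 0 0.0; -0.0232 0.115 0.09 0 0 0.03; -0.0348 0.17 0.09 0 0 0.06"

```text
t: 3.45
tcp_pos: [0.5209, 0.1027, 0.2212]
tcp_rot: [0.732, 0.681, 0.001, 0.0]
ft_force: [1.3, -0.8, -0.9]
width: 0.346
grasp_force: 30.3
```

jog_arm:
  steps: "-0.0116 0.055 0 0 0 0; -0.0232 0.11 0 0 0 0.03; -0.0348 0.165 0 0 0 0.03; -0.046 0.215 0 0 0 0.03; -0.046 0.215 0 0 0 0.03"

```text
t: 4.08
tcp_pos: [0.474, 0.3192, 0.2207]
tcp_rot: [0.72, 0.694, 0.0, -0.0]
ft_force: [0.6, -0.1, -0.1]
width: 0.339
grasp_force: 30.2
```

```bash
python3 - <<'E'
from h import *
w=take('wrist'); save(w,'w2.png',k=1.25); print(r.sense()['tcp_pos'],r.sense()['ft_force'],r.sense()['width'])
E
```

```text
[0.47473973 0.31750018 0.22070803] [ 0.23569395 -0.22770173 -0.50926885] 0.34524642090532487
```

View pics/w2.png

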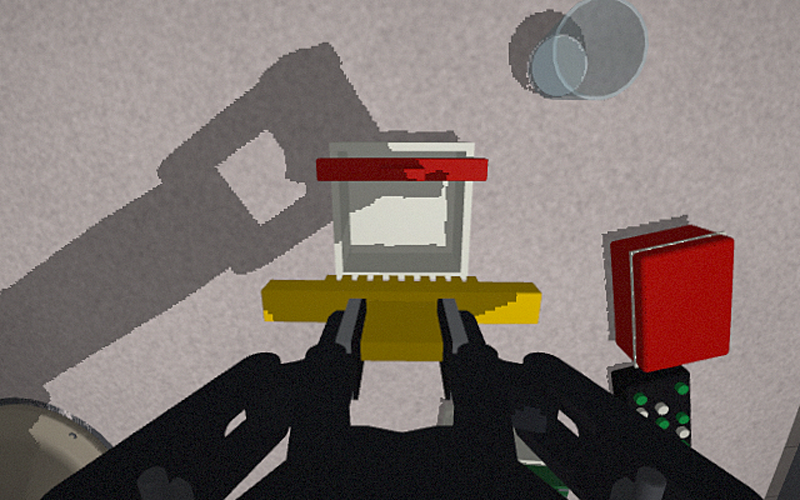

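The comb is held level and centred. The red comb bar runs (317,170)–(487,170) and the far box rim (330,143)–(474,143), parallel to our bar at (263–540,300).

```bash
python3 - <<'E'
from h import *
w=load('wrist'); f=lambda u,v,z:pt(w,u/1.25,v/1.25,z)[:2].round(4)
print('far rim corners',f(331,143,.06),f(474,143,.06),'red',f(317,160,.074),f(487,160,.074),'near rim L/R',f(341,270,.06),f(468,270,.06),'red depth',pt(w,300,135).round(3))
print('held bar ends top',f(263,281,.2),f(540,285,.2))
E
```

```text
far rim corners [0.4248 0.3889] [0.5331 0.3849] red [0.416  0.3775] [0.5402 0.3729] near rim L/R [0.424  0.2866] [0.5298 0.2826] red depth [0.458 0.37  0.075]
held bar ends top [0.4146 0.3333] [0.5373 0.3268]
```

jog_arm:
  steps: "0.002 0 -0.055 0 0 0; 0.002 0 -0.1 0 0 0; 0.002 0 -0.117 0 0 0; 0.002 0 -0.123 0 0 0; 0.002 0 -0.125 0 0 0"

```text
t: 4.75
tcp_pos: [0.4782, 0.3164, 0.0971]
tcp_rot: [0.722, 0.692, 0.001, 0.0]
ft_force: [-0.8, -0.6, -0.6]
width: 0.345
grasp_force: 30.2
```

jog_arm:
  steps: "0 0 0 0 0 0; 0 0 0 0 0 0; 0 0 0 0 0 0"
  hand: 0.65

```text
t: 5.12
tcp_pos: [0.4775, 0.3164, 0.096]
tcp_rot: [0.722, 0.692, 0.001, 0.0]
ft_force: [0.9, -0.7, -0.6]
width: 0.649
grasp_force: 0.0
```

jog_arm:
  steps: "0 0 0.02 0 0 0; 0 0 0.06 0 0 0; 0 0 0.12 0 0 0; 0 -0.02 0.13 0 0 0"

```text
t: 5.62
tcp_pos: [0.4785, 0.2974, 0.2309]
tcp_rot: [0.721, 0.693, 0.005, 0.001]
ft_force: [0.5, 0.1, 1.0]
width: 0.652
grasp_force: 0.0
```

```bash
python3 - <<'E'
from h import *
w=take('wrist'); save(w,'w3.png',k=1.25); b=take('side'); p=[pt(w,u,v) for u,v in((260,200),(320,200),(380,200))]; print(r.sense()['tcp_pos'])
hsv=cv2.cvtColor(w['color'],cv2.COLOR_RGB2HSV); m=((hsv[...,0]>20)&(hsv[...,0]<34)&(hsv[...,1]>120))
v,u=np.nonzero(m); P=np.array([pt(w,x,y) for x,y in zip(u,v)]); 
bar=P[(P[:,2]>.062)&(P[:,2]<.084)]; print('bar',cv2.minAreaRect(bar[:,:2].astype(np.float32)),np.percentile(bar[:,2],[10,50,90]),'tabmax',P[:,2].max())
L=bar[bar[:,0]<.45][:,2]; R=bar[bar[:,0]>.5][:,2]; print(np.median(L),np.median(R))
E
```

```text
[0.47790683 0.29529112 0.2272485 ]
bar ((0.47944918274879456, 0.3157384395599365), (0.016044389456510544, 0.1259598731994629), 86.8582534790039) [0.07163943 0.07505298 0.07553967] tabmax 0.3196789859476386
0.07499420398935946 0.07509028785111882
```

Comb hangs level on the box. Off to the rack.

jog_arm:
  steps: "0 -0.055 0.01 0 0 0; 0 -0.112 0.02 0 0 0; 0.003 -0.17 0.02 0 0 0; 0.006 -0.228 0.02 0 0 0; 0.008 -0.286 0.02 0 0 0"

```text
t: 6.35
tcp_pos: [0.4845, 0.0087, 0.2433]
tcp_rot: [0.722, 0.692, -0.001, -0.001]
ft_force: [0.1, -0.2, 0.0]
width: 0.652
grasp_force: 0.0
```

jog_arm:
  steps: "0 -0.058 0 0 0 0.02; 0.003 -0.116 0 0 0 0.04; 0.005 -0.174 0 0 0 0.06; 0.005 -0.232 0 0 0 0.06; 0.005 -0.29 0 0 0 0.06"

```text
t: 6.98
tcp_pos: [0.4897, -0.2813, 0.2431]
tcp_rot: [0.701, 0.713, -0.0, -0.002]
ft_force: [0.1, 0.3, -0.1]
width: 0.644
grasp_force: 0.0
```

jog_arm:
  steps: "0 -0.045 0 0 0 0; 0 -0.045 0 0 0 0"

```text
t: 7.22
tcp_pos: [0.4891, -0.327, 0.2421]
tcp_rot: [0.702, 0.712, -0.0, -0.002]
ft_force: [-0.1, 1.4, -0.2]
width: 0.651
grasp_force: 0.0
```

```bash
python3 - <<'E'
from h import *
w=take('wrist'); save(w,'w4.png',k=1.25); print(r.sense()['tcp_pos'],r.sense()['ft_force'])
E
```

```text
[ 0.48959638 -0.32535905  0.24261864] [-0.3196127  -0.07129055  1.47490739]
```

View pics/w4.png

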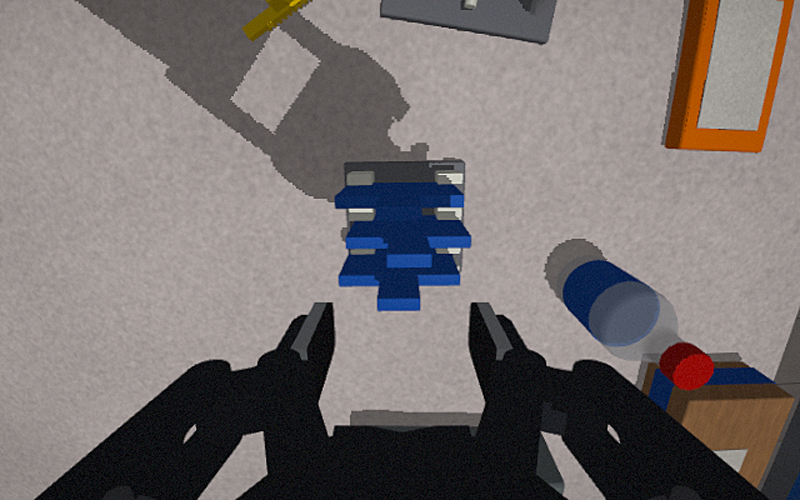

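The wrist picture shows the three filler tabs: front tab top at (398,304), middle tab at (409,261), and the rear plate at about y=200. The plates are slightly offset from one another sideways. I measure each from the depth points.

```bash
python3 - <<'E'
from h import *
w=load('wrist')
hsv=cv2.cvtColor(w['color'],cv2.COLOR_RGB2HSV); m=((hsv[...,0]>100)&(hsv[...,0]<130)&(hsv[...,1]>120)); m[:,400:]=0; m[270:]=0
v,u=np.nonzero(m); P=np.array([pt(w,x,y) for x,y in zip(u,v)])
for lo,hi in((.130,.145),(.086,.1)):
    q=P[(P[:,2]>lo)&(P[:,2]<hi)]
    print(lo,np.histogram(q[:,1],bins=np.arange(-.39,-.28,.004)))
    for yc in(-.302,-.333,-.365):
        s=q[abs(q[:,1]-yc)<.014]
        if len(s)>5: print(yc,len(s),cv2.minAreaRect(s[:,:2].astype(np.float32)),np.median(s[:,2]), s[:,0].min(),s[:,0].max())
E
```

```text
0.13 (array([  0,   0,   0,   0,   0, 111, 140, 234,   0,   0,   0,   0,   9,
       143, 165, 191,   0,   0,   0,   0,   5, 178, 181, 153,   0,   0,
         0]), array([-0.39 , -0.386, -0.382, -0.378, -0.374, -0.37 , -0.366, -0.362,
       -0.358, -0.354, -0.35 , -0.346, -0.342, -0.338, -0.334, -0.33 ,
       -0.326, -0.322, -0.318, -0.314, -0.31 , -0.306, -0.302, -0.298,
       -0.294, -0.29 , -0.286, -0.282]))
-0.302 517 ((0.48733052611351013, -0.30109164118766785), (0.02945810742676258, 0.009784153662621975), 1.4214578866958618) 0.1399316055521987 0.472508276425258 0.5019562693748628
-0.333 508 ((0.4947461783885956, -0.3331029713153839), (0.029342586174607277, 0.010485582053661346), 2.0582759380340576) 0.13993837997506242 0.47992130105006137 0.5092964860751328
-0.365 485 ((0.4884604215621948, -0.3643491566181183), (0.028772760182619095, 0.009582754224538803), 1.3352024555206299) 0.1399762430196713 0.4739802492484231 0.5027616015412703
0.086 (array([  0,   0,   0,   0,   2, 191, 247, 471,   0,   0,   0,   0,  24,
       208, 280, 397,   0,   0,   0,   0,  12, 232, 306, 297,   0,   0,
         0]), array([-0.39 , -0.386, -0.382, -0.378, -0.374, -0.37 , -0.366, -0.362,
       -0.358, -0.354, -0.35 , -0.346, -0.342, -0.338, -0.334, -0.33 ,
       -0.326, -0.322, -0.318, -0.314, -0.31 , -0.306, -0.302, -0.298,
       -0.294, -0.29 , -0.286, -0.282]))
-0.302 847 ((0.4880577623844147, -0.3011627495288849), (0.09739327430725098, 0.01000823825597763), 1.497101902961731) 0.09494137590980078 0.43940179560690795 0.536638318825358
-0.333 909 ((0.49532774090766907, -0.33325594663619995), (0.09655477106571198, 0.010850423015654087), 1.4582321643829346) 0.09490925046751808 0.44695047766655616 0.5436376332572219
-0.365 911 ((0.4884484112262726, -0.36435216665267944), (0.09686674922704697, 0.009526986628770828), 1.5858027935028076) 0.09497734361213256 0.4401206619743069 0.5369096828476272
```

jog_arm:
  steps: "-0.002 0.0245 -0.04 0 0 0.012; -0.002 0.0245 -0.09 0 0 0.012; -0.002 0.0245 -0.122 0 0 0.012; -0.002 0.0245 -0.122 0 0 0.012"

```text
t: 7.78
tcp_pos: [0.4869, -0.2978, 0.1198]
tcp_rot: [0.696, 0.718, -0.0, -0.004]
ft_force: [-0.7, -0.3, -0.2]
width: 0.651
grasp_force: 0.0
```

jog_arm:
  steps: "0 0 0 0 0 0; 0 0 0 0 0 0; 0 0 0 0 0 0"
  hand: 0.15
  grip_force: 40

```text
t: 8.15
tcp_pos: [0.489, -0.3007, 0.1254]
tcp_rot: [0.696, 0.718, 0.0, 0.002]
ft_force: [-1.1, -0.6, 6.3]
width: 0.341
grasp_force: 43.1
```

jog_arm:
  steps: "0 0 0.05 0 0 0; 0 0 0.1 0 0 0; 0 0 0.13 0 0 0; 0 0 0.13 0 0 0"

```text
t: 8.65
tcp_pos: [0.489, -0.3009, 0.2565]
tcp_rot: [0.696, 0.718, 0.0, 0.003]
ft_force: [0.2, -0.2, -1.9]
width: 0.344
grasp_force: 42.4
```

```bash
python3 - <<'E'
from h import *
from scipy.spatial.transform import Rotation as Ro
s=r.sense();print(s['tcp_pos'],Ro.from_quat(s['tcp_rot']).as_matrix().round(3).tolist(),s['t'])
w=take('wrist')
hsv=cv2.cvtColor(w['color'],cv2.COLOR_RGB2HSV); m=((hsv[...,0]>100)&(hsv[...,0]<130)&(hsv[...,1]>120)); m[:,400:]=0
v,u=np.nonzero(m); P=np.array([pt(w,x,y) for x,y in zip(u,v)]); z=P[:,2]
print(np.histogram(z,bins=np.arange(.08,.32,.01)))
for lo,hi in((.217,.232),(.255,.285)):
    q=P[(z>lo)&(z<hi)]
    if len(q)>10: print(lo,cv2.minAreaRect(q[:,:2].astype(np.float32)),np.percentile(q[:,2],[10,50,90]))
E
```

```text
[ 0.48898073 -0.30086795  0.25654071] [[-0.03, 1.0, 0.005], [1.0, 0.03, -0.004], [-0.004, 0.005, -1.0]] 8.65
(array([   0,    0,    0,    0,    0,    0,  117,  459,  446,  544,  569,
        695,  801,  899, 2125,  397,  475,  572,  730, 1298,   63,  171,
        293]), array([0.08, 0.09, 0.1 , 0.11, 0.12, 0.13, 0.14, 0.15, 0.16, 0.17, 0.18,
       0.19, 0.2 , 0.21, 0.22, 0.23, 0.24, 0.25, 0.26, 0.27, 0.28, 0.29,
       0.3 , 0.31]))
0.217 ((0.48961111903190613, -0.3012993335723877), (0.09659550338983536, 0.00993050541728735), 1.3767483234405518) [0.21980437 0.22613465 0.22680493]
0.255 ((0.49015867710113525, -0.3001072406768799), (0.05612731724977493, 0.021383872255682945), 3.4588325023651123) [0.2589246  0.27089822 0.27168787]
```

The plate is held straight. I'll move just short of the caster to measure the open gap before lowering.

jog_arm:
  steps: "0.01 0.05 0.02 0 0 -0.05; 0.033 0.1 0.02 0 0 -0.1; 0.055 0.14 0.02 0 0 -0.16; 0.055 0.14 0.02 0 0 -0.16"

```text
t: 9.2
tcp_pos: [0.5437, -0.1575, 0.2707]
tcp_rot: [0.75, 0.661, -0.001, -0.002]
ft_force: [0.9, -0.3, -1.2]
width: 0.341
grasp_force: 42.3
```

```bash
python3 - <<'E'
from h import *
s=r.sense();print(s['tcp_pos'],s['t'])
w=take('wrist'); save(w,'w5.png',k=1.25)
P=[]
H=cv2.cvtColor(w['color'],cv2.COLOR_RGB2HSV)
G=np.array([[pt(w,u,v) for u in range(150,500)] for v in range(20,330)]); np.save('pics/G',G)
hs=H[20:330,150:500]; ex=np.array([.136,.991]); ey=np.array([-.991,.136]); o=np.array([.5552,-.0657])
q=(G[...,:2]-o); X=q@ex*1000; Y=q@ey*1000; Z=G[...,2]*1000
def rep(n,m): print(n,m.sum(),'X',np.percentile(X[m],[1,5,50,95,99]).round(1),'Y',np.percentile(Y[m],[1,5,50,95,99]).round(1),'Z',np.percentile(Z[m],[5,50,95]).round(1))
h,sa,va=hs[...,0].astype(int),hs[...,1],hs[...,2]
rep('pack',(h>40)&(h<90)&(sa>60)&(Z>90)&(Z<98)&(X<60))
rep('wedge top',(h<20)&(sa>130)&(Z>88)&(Z<100)&(abs(Y)<60)&(abs(X)<80))
rep('knob',(Z>130)&(Z<138)&(va<70)&(abs(Y)<25)&(X<0)&(X>-60))
rep('walls',(abs(Z-98.5)<2.5)&(sa<60)&(abs(Y)<70)&(X<0)&(X>-40)&(va>90))
rep('plate',(h>100)&(h<130)&(sa>120)&(Z>238)&(Z<250))
E
```

```text
[ 0.54366977 -0.15748684  0.27073604] 9.2
pack 1752 X [17.3 17.9 26.8 34.9 36.2] Y [-47.3 -42.5  -0.5  44.1  48.3] Z [91.6 94.7 95.8]
wedge top 3832 X [-54.3 -52.7 -28.8 -10.7  -9.3] Y [-47.9 -44.4  -1.1  44.6  48. ] Z [96.4 97.  97.5]
knob 750 X [-47.5 -45.4 -34.8 -23.8 -22.1] Y [-12.  -10.3   0.3  10.9  12.7] Z [134.  135.  135.5]
walls 733 X [-39.4 -37.5 -19.1  -2.1  -0.4] Y [-60.8 -60.   52.6  60.2  60.9] Z [97.7 98.9 99.5]
plate 1967 X [-97.5 -96.7 -90.4 -88.1 -87.9] Y [-49.8 -46.7  -1.6  42.7  45.8] Z [238.9 240.6 247.4]
```

View pics/w5.png

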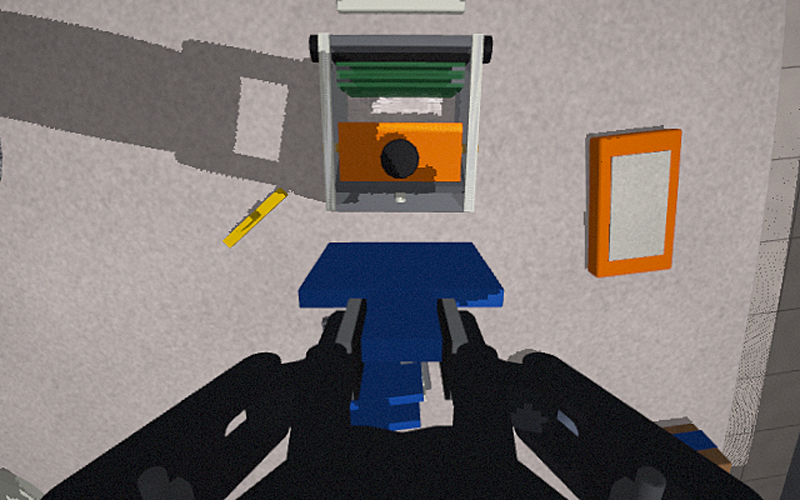

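Picture shows the gap open between the wedge edge (y≈125) and pack front (y≈97), held plate square to it. Placing filler 1.

jog_arm:
  steps: "0.007 0.056 0 0 0 -0.005; 0.012 0.098 0 0 0 -0.005; 0.012 0.098 -0.02 0 0 -0.005; 0.012 0.098 -0.05 0 0 -0.005; 0.012 0.098 -0.07 0 0 -0.005"

```text
t: 9.88
tcp_pos: [0.554, -0.0633, 0.2003]
tcp_rot: [0.753, 0.657, -0.001, -0.001]
ft_force: [0.3, -0.2, -0.7]
width: 0.34
grasp_force: 42.3
```

jog_arm:
  steps: "0 0 -0.025 0 0 0; 0 0 -0.045 0 0 0; 0 0 -0.06 0 0 0; 0 0 -0.068 0 0 0; 0 0 -0.072 0 0 0"

```text
t: 10.5
tcp_pos: [0.5552, -0.0626, 0.1311]
tcp_rot: [0.753, 0.658, -0.0, 0.0]
ft_force: [-0.5, -0.1, -2.2]
width: 0.339
grasp_force: 42.3
```

jog_arm:
  steps: "0 0 -0.004 0 0 0; 0 0.003 -0.004 0 0 0; 0.001 0.006 -0.004 0 0 0; 0.001 0.008 -0.004 0 0 0"

```text
t: 11.0
tcp_pos: [0.5564, -0.054, 0.1277]
tcp_rot: [0.753, 0.658, 0.0, 0.0]
ft_force: [-0.4, -0.1, -1.0]
width: 0.334
grasp_force: 42.3
```

jog_arm:
  steps: "0 0.0 0 0 0 0; 0 0.001 0 0 0 0; 0 0.002 0 0 0 0"

```text
t: 11.38
tcp_pos: [0.5562, -0.0524, 0.1274]
tcp_rot: [0.753, 0.658, -0.0, 0.0]
ft_force: [-0.1, -1.7, -0.3]
width: 0.34
grasp_force: 42.4
```

Contact with the pack felt (1.7 N). Setting it down and releasing.

jog_arm:
  steps: "0 0 -0.001 0 0 0; 0 0 -0.002 0 0 0; 0 0 -0.002 0 0 0"

```text
t: 11.75
tcp_pos: [0.5563, -0.0524, 0.1255]
tcp_rot: [0.753, 0.658, 0.0, 0.0]
ft_force: [-0.1, -1.9, 0.6]
width: 0.341
grasp_force: 42.6
```

jog_arm:
  steps: "0 0 0 0 0 0; 0 0 0 0 0 0; 0 0 0 0 0 0"
  hand: 0.6

```text
t: 12.12
tcp_pos: [0.5562, -0.0521, 0.1253]
tcp_rot: [0.753, 0.658, 0.0, -0.0]
ft_force: [0.0, 0.6, 0.5]
width: 0.595
grasp_force: 0.0
```

jog_arm:
  steps: "0 0 0.02 0 0 0; 0 0 0.06 0 0 0; 0 0 0.12 0 0 0; -0.02 -0.05 0.125 0 0 0.05; -0.02 -0.05 0.125 0 0 0.05"

```text
t: 12.75
tcp_pos: [0.5358, -0.1046, 0.2517]
tcp_rot: [0.738, 0.675, 0.0, 0.001]
ft_force: [0.8, 0.1, -0.8]
width: 0.6
grasp_force: 0.0
```

```bash
cat > g.py <<'E'
from h import *
s=r.sense();print(s['tcp_pos'],s['tcp_rot'],s['t'])
w=take('wrist')
H=cv2.cvtColor(w['color'],cv2.COLOR_RGB2HSV)
G=np.array([[pt(w,u,v) for u in range(100,500)] for v in range(10,330)])
hs=H[10:330,100:500]; ex=np.array([.136,.991]); ey=np.array([-.991,.136]); o=np.array([.5552,-.0657])
q=(G[...,:2]-o); X=q@ex*1000; Y=q@ey*1000; Z=G[...,2]*1000
def rep(n,m): 
    if m.sum()>5: print(n,m.sum(),'X',np.percentile(X[m],[1,5,50,95,99]).round(1),'Y',np.percentile(Y[m],[1,5,50,95,99]).round(1),'Z',np.percentile(Z[m],[5,50,95]).round(1))
h,sa,va=hs[...,0].astype(int),hs[...,1],hs[...,2]
blue=(h>100)&(h<130)&(sa>120)&(X>-40)&(X<40)
rep('pack',(h>40)&(h<90)&(sa>60)&(Z>90)&(Z<98)&(X<60))
rep('wedge top',(h<20)&(sa>130)&(Z>88)&(Z<100)&(abs(Y)<60)&(abs(X)<80))
rep('shoulder',blue&(Z>91)&(Z<98)); rep('tabtop',blue&(Z>136)&(Z<143))
E
python3 g.py
```

```text
[ 0.53577477 -0.10459784  0.25165739] [7.37512077e-01 6.75332787e-01 4.21875653e-04 1.17648984e-03] 12.75
pack 1482 X [17.7 18.2 26.7 35.2 39.5] Y [-46.7 -42.5   1.7  44.3  48.1] Z [93.9 94.8 95.6]
wedge top 3915 X [-54.1 -51.8 -26.7  -9.5  -8.7] Y [-47.7 -44.4   3.4  44.9  48.1] Z [96.3 97.1 97.7]
shoulder 730 X [ 7.3  7.7 12.5 17.1 17.3] Y [-48.2 -45.5  16.6  45.1  47.9] Z [94.3 95.  95.5]
tabtop 474 X [ 7.4  7.8 12.5 16.9 17.2] Y [-14.3 -13.    0.2  13.5  14.9] Z [139.  140.  140.4]
```

Filler 1 stands upright against the pack (X 7.3–17.3 in my frame). Now the middle filler.

jog_arm:
  steps: "-0.01 -0.057 0 0 0 0.03; -0.02 -0.114 0 0 0 0.06; -0.03 -0.171 -0.01 0 0 0.09; -0.041 -0.2285 -0.03 0 0 0.114; -0.041 -0.2285 -0.06 0 0 0.114"

```text
t: 13.42
tcp_pos: [0.4945, -0.3337, 0.1891]
tcp_rot: [0.698, 0.716, -0.0, 0.0]
ft_force: [0.6, 0.1, -0.8]
width: 0.605
grasp_force: 0.0
```

jog_arm:
  steps: "0 0 0 0 0 0; 0 0 -0.04 0 0 0; 0 0 -0.07 0 0 0; 0 0 -0.07 0 0 0"

```text
t: 13.92
tcp_pos: [0.4951, -0.329, 0.119]
tcp_rot: [0.696, 0.718, -0.0, -0.002]
ft_force: [0.2, -0.1, 0.6]
width: 0.602
grasp_force: 0.0
```

jog_arm:
  steps: "0 0 0 0 0 0; 0 0 0 0 0 0; 0 0 0 0 0 0"
  hand: 0.15
  grip_force: 40

```text
t: 14.3
tcp_pos: [0.4962, -0.3313, 0.1228]
tcp_rot: [0.697, 0.717, 0.0, 0.002]
ft_force: [-0.3, 0.3, 5.2]
width: 0.34
grasp_force: 43.4
```

jog_arm:
  steps: "0 0 0.05 0 0 0; 0 0 0.1 0 0 0; 0 0.01 0.15 0 0 0; 0.01 0.06 0.15 0 0 -0.05; 0.025 0.11 0.15 0 0 -0.1"

```text
t: 14.92
tcp_pos: [0.5203, -0.22, 0.2716]
tcp_rot: [0.733, 0.68, 0.0, 0.001]
ft_force: [0.8, 0.2, -1.5]
width: 0.342
grasp_force: 42.6
```

jog_arm:
  steps: "0.012 0.04 0 0 0 -0.06; 0.024 0.066 0 0 0 -0.062; 0.024 0.066 0 0 0 -0.062"

```text
t: 15.3
tcp_pos: [0.5447, -0.1531, 0.2707]
tcp_rot: [0.752, 0.66, 0.0, 0.0]
ft_force: [-0.2, -0.3, -0.9]
width: 0.342
grasp_force: 42.6
```

```bash
cat >> g.py <<'E'
held=(h>100)&(h<130)&(sa>120)&(Z>200)
rep('held all',held)
z0=np.percentile(Z[held],50) if held.sum() else 0
c=s['tcp_pos'][2]*1000
m=held&(abs(Z-(c-31))<3); rep('held shoulder',m)
if m.sum(): print(cv2.minAreaRect(np.c_[X[m],Y[m]].astype(np.float32)))
d=(np.array(s['tcp_pos'][:2])-o); print('tcp XY',d@ex*1000,d@ey*1000)
E
python3 g.py
```

```text
[ 0.5447288  -0.15310314  0.27071145] [7.51565580e-01 6.59658306e-01 2.49240750e-04 1.89448525e-04] 15.3
pack 1481 X [17.3 18.2 27.  34.9 38.9] Y [-47.7 -43.9   0.6  44.6  48.4] Z [93.7 94.7 96.1]
wedge top 3843 X [-55.  -52.9 -28.8 -10.6  -8.8] Y [-47.8 -44.5  -1.5  44.6  47.9] Z [96.3 97.  97.5]
shoulder 751 X [ 6.9  7.2 11.5 16.4 17.1] Y [-48.7 -45.9  16.   45.1  48. ] Z [94.2 95.  95.7]
tabtop 464 X [ 7.   7.2 11.7 16.4 16.5] Y [-14.7 -13.6  -0.2  13.2  14.2] Z [139.1 139.9 140.4]
held all 9455 X [-94.3 -92.4 -85.2 -76.3 -71.4] Y [-50.1 -44.9  -2.3  39.9  45.2] Z [207.5 243.3 316.5]
held shoulder 990 X [-93.6 -91.1 -85.3 -84.8 -84.7] Y [-51.  -48.6 -12.2  40.5  45.2] Z [237.2 241.3 242.7]
((-89.59563446044922, -2.6347427368164062), (9.804656982421875, 97.44023132324219), 0.514777421951294)
tcp XY -88.04058979975474 -1.5098692808788958
```

```bash
cat >> g.py <<'E'
f=(h>100)&(h<130)&(sa>120)&(X<-60)&(abs(Y)<40)
for a in range(150,320,10):
    m=f&(Z>=a)&(Z<a+10)
    if m.sum()>10: print(a,m.sum(),np.percentile(X[m],[5,50,95]).round(1))
save(w,'w6.png',k=1.25)
E
python3 g.py | tail -18
```

```text
((-90.25169372558594, -2.3809432983398438), (97.29119110107422, 9.320262908935547), 89.69890594482422)
tcp XY -89.29643378376586 -1.2701584418546343
160 290 [-86.7 -86.3 -86. ]
170 365 [-86.7 -86.4 -86.1]
180 413 [-86.7 -86.4 -86. ]
190 481 [-86.6 -86.3 -86. ]
200 564 [-86.7 -86.4 -86. ]
210 607 [-86.7 -86.3 -86. ]
220 737 [-86.7 -86.3 -86. ]
230 820 [-86.7 -86.4 -86. ]
240 1387 [-94.4 -87.4 -86.2]
250 451 [-86.7 -86.3 -86.1]
260 551 [-86.6 -86.4 -85.6]
270 657 [-86.7 -86.4 -85.3]
280 1834 [-95.  -88.5 -86.1]
290 68 [-100.1  -91.9  -78.8]
300 126 [-91.9 -77.5 -75.8]
310 218 [-89.2 -77.7 -76.9]
```

View pics/w6.png

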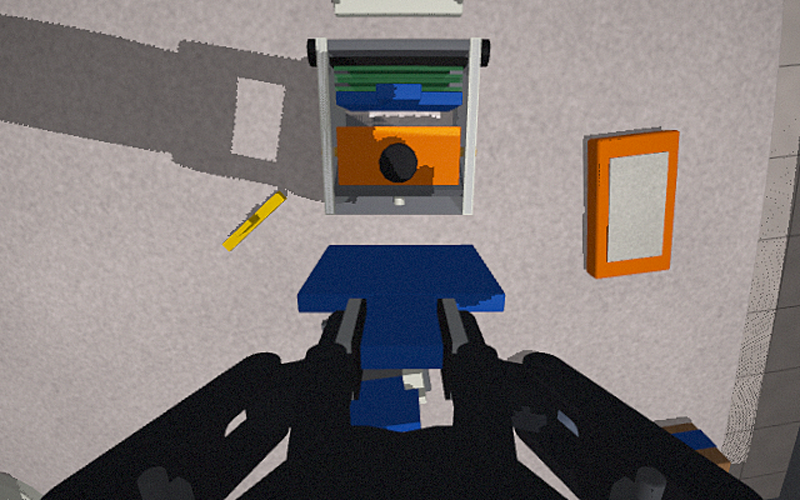

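Held plate is exactly vertical; the free gap sits between (400,108) and (400,127). I'll move over it and check alignment above the rims.

jog_arm:
  steps: "0.006 0.05 0 0 0 0; 0.01 0.09 0 0 0 0; 0.01 0.09 -0.03 0 0 0; 0.01 0.09 -0.05 0 0 0; 0.01 0.09 -0.05 0 0 0"

```text
t: 16.02
tcp_pos: [0.5533, -0.0657, 0.2187]
tcp_rot: [0.753, 0.658, -0.001, -0.001]
ft_force: [-0.1, 0.4, -0.8]
width: 0.341
grasp_force: 42.5
```

```bash
cat > k.py <<'E'
from h import *
exec(open('g.py').read().split("rep('pack'")[0])
B=(h>100)&(h<130)&(sa>120)
rep('f1 tab',B&(X>5)&(X<30)&(Z>136)&(Z<143)); rep('f1 shoulder',B&(X>5)&(X<30)&(Z>91)&(Z<98))
c=s['tcp_pos'][2]*1000
rep('held shoulder',B&(X<15)&(abs(Z-(c-28.5))<3)); rep('held face',B&(X<15)&(abs(Y)<45)&(Z>c-90)&(Z<c-35))
d=(np.array(s['tcp_pos'][:2])-o); print('tcp XY',d@ex*1000,d@ey*1000)
E
python3 k.py
```

```text
[ 0.55330182 -0.06570821  0.21866664] [ 0.75299219  0.65802708 -0.00118133 -0.001316  ] 16.025
f1 tab 553 X [ 7.9  8.1 12.8 17.1 17.2] Y [-14.6 -13.1   0.1  13.3  14.4] Z [137.3 140.  140.5]
f1 shoulder 848 X [ 7.8  8.  12.7 17.  17.1] Y [-48.1 -45.3  -6.4  44.7  47.6] Z [94.5 95.1 95.6]
held shoulder 1713 X [-6.4 -5.5  0.7  2.8  2.9] Y [-47.  -44.5   3.   46.3  48.7] Z [188.3 190.8 191.7]
held face 3998 X [ 2.3  2.5  2.7 11.2 14.3] Y [-43.9 -40.    0.1  40.   44. ] Z [133.2 158.4 181.2]
tcp XY -0.26628876593454115 1.8799762220863472
```

jog_arm:
  steps: "0.001 0.0015 0 0 0 0; 0.001 0.0015 -0.015 0 0 0; 0.001 0.0015 -0.035 0 0 0; 0.001 0.0015 -0.055 0 0 0; 0.001 0.0015 -0.06 0 0 0"

```text
t: 16.7
tcp_pos: [0.5544, -0.0632, 0.1583]
tcp_rot: [0.753, 0.659, -0.001, -0.001]
ft_force: [0.0, 0.1, -0.4]
width: 0.342
grasp_force: 42.5
```

jog_arm:
  steps: "0 0 -0.005 0 0 0; 0 0 -0.01 0 0 0; 0 0 -0.013 0 0 0; 0 0 -0.016 0 0 0; 0 0 -0.018 0 0 0"

```text
t: 17.32
tcp_pos: [0.5568, -0.0636, 0.1476]
tcp_rot: [0.753, 0.659, 0.002, 0.003]
ft_force: [-7.9, -0.1, 25.8]
width: 0.345
grasp_force: 55.7
```

Pads touch filler 1's tab top, as feared. I back up just above it and let the plate drop the last bit, guided by the gap.

jog_arm:
  steps: "0 0 0.014 0 0 0; 0 0 0.014 0 0 0; 0 0 0.014 0 0 0"

```text
t: 17.7
tcp_pos: [0.555, -0.0632, 0.1556]
tcp_rot: [0.753, 0.659, -0.0, -0.0]
ft_force: [-0.7, -0.2, -1.0]
width: 0.345
grasp_force: 42.7
```

```bash
python3 k.py
```

```text
[ 0.55497592 -0.06320689  0.15561431] [ 7.52524994e-01  6.58563540e-01 -2.65568523e-04 -3.55115245e-04] 17.7
f1 tab 1409 X [ 5.2  5.3 11.4 17.1 17.3] Y [-15.2 -13.8  -0.2  12.9  14.3] Z [137.3 140.  141.5]
f1 shoulder 1775 X [ 5.1  5.3 11.6 17.1 17.3] Y [-48.4 -45.7  -6.   44.2  47. ] Z [92.5 95.  96.6]
held shoulder 1492 X [-3.9 -3.   2.6  5.4  5.7] Y [-48.6 -46.3  16.8  45.4  47.4] Z [125.1 127.8 128.4]
held face 2343 X [ 5.   5.1  5.6 14.2 14.9] Y [-44.4 -42.2  17.4  42.2  44.5] Z [ 92.7  96.6 118.2]
tcp XY 2.4402015343365377 0.5611297977447214
```

jog_arm:
  steps: "0 -0.001 -0.003 0 0 0; 0 -0.001 -0.003 0 0 0"

```text
t: 18.0
tcp_pos: [0.5549, -0.0643, 0.1524]
tcp_rot: [0.753, 0.659, -0.0, -0.001]
ft_force: [-0.6, 0.4, -0.9]
width: 0.347
grasp_force: 42.7
```

jog_arm:
  steps: "0 0 0 0 0 0; 0 0 0 0 0 0; 0 0 0 0 0 0"
  hand: 0.6

```text
t: 18.38
tcp_pos: [0.5553, -0.0643, 0.1535]
tcp_rot: [0.753, 0.659, 0.0, 0.0]
ft_force: [0.1, 0.0, 0.6]
width: 0.598
grasp_force: 0.0
```

jog_arm:
  steps: "0 0 0.04 0 0 0; 0 0 0.09 0 0 0; 0 -0.03 0.1 0 0 0; 0 -0.03 0.1 0 0 0"

```text
t: 18.88
tcp_pos: [0.5555, -0.0956, 0.2547]
tcp_rot: [0.753, 0.658, 0.001, 0.001]
ft_force: [-0.4, -0.4, -0.1]
width: 0.601
grasp_force: 0.0
```

```bash
cat >> k.py <<'E'
C=B&(X>-20)&(X<30)
for nm,a,b in(('shoulders',88,99),('tabs',130,146)):
    m=C&(Z>a)&(Z<b)&(abs(Y)<50); rep(nm,m); print(np.histogram(X[m],bins=np.arange(-15,21,2))[0], np.histogram(Z[m],bins=np.arange(a,b+1,2))[0])
m=C&(Z>100)&(Z<136); print('stray',m.sum()); 
rep('knob',(Z>125)&(Z<140)&(va<70)&(abs(Y)<25)&(X<-10)&(X>-60)); rep('wedge',(h<20)&(sa>130)&(Z>80)&(Z<100)&(abs(Y)<60)&(abs(X)<80))
rep('pack',(h>40)&(h<90)&(sa>60)&(Z>90)&(Z<98)&(X<60))
save(w,'w7.png',k=1.25)
E
python3 k.py
```

```text
[ 0.55552556 -0.09562809  0.25467902] [7.53190426e-01 6.57801167e-01 6.61342535e-04 1.17022831e-03] 18.875
f1 tab 467 X [ 7.2  7.2 12.2 17.  17.1] Y [-15.1 -14.   -0.3  12.8  13.8] Z [139.1 139.9 140.5]
f1 shoulder 760 X [ 7.3  7.4 12.3 17.  17.1] Y [-48.7 -45.7  -8.5  44.1  46.9] Z [94.4 95.  95.7]
tcp XY -29.614465227932772 -4.39285090441241
shoulders 1410 X [-4.4 -3.4  7.4 17.  17.1] Y [-48.8 -46.2 -17.7  44.   46.6] Z [94.1 95.  95.7]
[  0   0   0   0   2 126 129 129 126 133   8 126 128 129 134 193  47] [  15    0   42 1327   26]
tabs 989 X [-4.5 -3.6  7.2 17.  17.1] Y [-15.2 -14.2  -1.   12.3  13.7] Z [132.5 139.9 140.4]
[  0   0   0   0   0  70  97  78  71 139  33 101  79  77 104  84  56] [ 22  79   0  15 472 401   0   0]
stray 197
knob 763 X [-47.1 -45.2 -33.  -22.2 -21.2] Y [-12.3 -10.5   0.1  10.7  12.4] Z [130.1 135.1 135.5]
wedge 3665 X [-54.4 -52.1 -27.2  -9.   -7.8] Y [-48.1 -44.9  -1.3  45.1  48.2] Z [91.6 97.1 97.6]
pack 1455 X [17.9 18.  26.3 34.8 40.2] Y [-47.2 -43.1   0.5  43.9  48. ] Z [91.7 94.7 95.5]
```

View pics/w7.png

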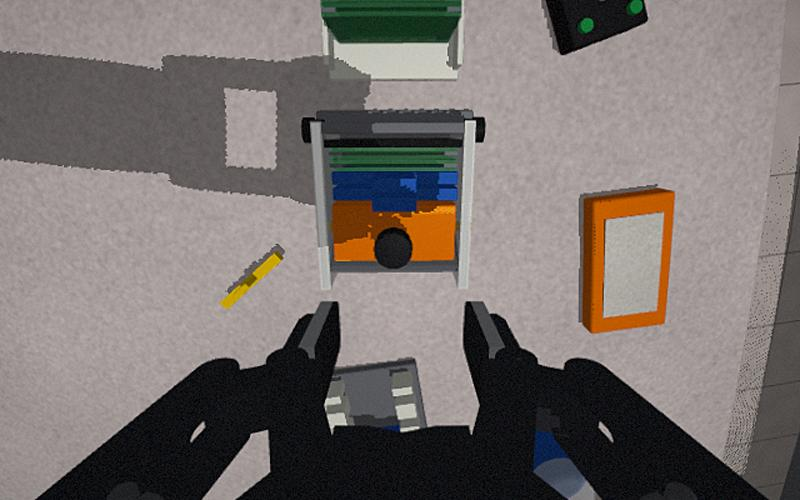

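Both fillers stand upright (shoulders at z 95, X −4…17); gap left about 6 mm. Now the knob, gripper shut.

jog_arm:
  steps: "-0.005 -0.004 0 0 0 0; -0.005 -0.004 -0.03 0 0 0; -0.005 -0.004 -0.06 0 0 0; -0.005 -0.004 -0.08 0 0 0; -0.005 -0.004 -0.09 0 0 0"
  hand: 0

```text
t: 19.55
tcp_pos: [0.5493, -0.0977, 0.1614]
tcp_rot: [0.752, 0.659, -0.001, -0.001]
ft_force: [-0.6, -0.1, 0.4]
width: -0.003
grasp_force: 0.0
```

jog_arm:
  steps: "0 0 -0.01 0 0 0; 0 0 -0.017 0 0 0; 0 0 -0.02 0 0 0; 0 0 -0.022 0 0 0"

```text
t: 20.05
tcp_pos: [0.5509, -0.098, 0.1426]
tcp_rot: [0.752, 0.659, 0.001, 0.001]
ft_force: [0.5, 2.6, 5.3]
width: -0.001
grasp_force: 2.9
```

Contact at the knob. Follow the slope down and forward.

jog_arm:
  steps: "0 0.001 -0.002 0 0 0; 0 0.003 -0.004 0 0 0; 0.001 0.0045 -0.006 0 0 0; 0.001 0.0055 -0.007 0 0 0; 0.001 0.006 -0.008 0 0 0"

```text
t: 20.68
tcp_pos: [0.5518, -0.0928, 0.136]
tcp_rot: [0.753, 0.658, 0.001, 0.002]
ft_force: [-4.7, -0.0, 12.8]
width: -0.001
grasp_force: 6.5
```

jog_arm:
  steps: "0 0 -0.001 0 0 0; 0 0.0 -0.002 0 0 0; 0 0.0 -0.003 0 0 0; 0 0 -0.003 0 0 0"

```text
t: 21.18
tcp_pos: [0.5521, -0.0919, 0.1346]
tcp_rot: [0.752, 0.659, 0.001, 0.001]
ft_force: [-9.4, 5.5, 20.0]
width: -0.002
grasp_force: 9.9
```

```bash
python3 k.py | grep -v -e tcp; python3 - <<'E'
from h import *
s=r.sense(); print(s['ft_force'],s['tcp_pos'],np.abs(s['qvel']).max())
b=take('side'); hsv=cv2.cvtColor(b['color'],cv2.COLOR_RGB2HSV); m=((hsv[...,0]>20)&(hsv[...,0]<34)&(hsv[...,1]>120)); m[:220]=0
v,u=np.nonzero(m); P=np.array([pt(b,x,y) for x,y in zip(u,v)]); P=P[np.hypot(P[:,0]-.477,P[:,1]-.316)<.09]; q=P[(P[:,2]>.064)&(P[:,2]<.09)]
print('comb',cv2.minAreaRect(q[:,:2].astype(np.float32)),np.percentile(q[:,2],[5,50,95]))
E
```

```text
[ 0.55207916 -0.09192909  0.13457013] [0.75236469 0.65874379 0.00148478 0.00133902] 21.175
f1 tab 2337 X [ 5.2  5.7 13.1 19.8 20. ] Y [-15.2 -13.9  -0.7  12.6  13.8] Z [138.9 140.  140.5]
f1 shoulder 2796 X [ 5.1  5.9 13.5 19.9 20.1] Y [-48.7 -46.1  -4.6  44.6  47.2] Z [94.4 95.  95.6]
held face 2109 X [ 0.1  1.   8.1 14.4 14.9] Y [-44.5 -42.5  20.   42.5  44.5] Z [94.5 95.1 95.5]
shoulders 3527 X [ 0.2  1.5 11.4 19.9 20.1] Y [-48.8 -46.2  -1.2  44.7  47.2] Z [94.5 95.  95.5]
[  0   0   0   0   0   0   0 120 311 293 325 330 307 347 369 341 421] [   0    0   17 3447   56]
tabs 3124 X [ 0.3  1.5 11.6 19.9 20.1] Y [-15.2 -13.9  -0.7  12.5  13.7] Z [135.  140.  140.5]
[  0   0   0   0   0   0   0  66 273 271 269 306 281 273 334 274 335] [  54   61   52   65 1194 1693    5    0]
stray 863
knob 356 X [-22.8 -21.1 -19.5 -15.4 -14.2] Y [-14.6 -13.5  -0.8  10.6  11.6] Z [125.1 134.4 139.6]
wedge 6199 X [-45.6 -43.3 -24.   -4.4  -2.4] Y [-47.9 -45.2  10.9  45.6  48.2] Z [86.4 86.8 87.3]
pack 3941 X [20.5 21.1 29.3 37.5 43.5] Y [-47.  -42.3   1.1  44.4  48.5] Z [92.9 94.8 95.4]
[-9.17725575  4.57745198 19.56143404] [ 0.55209384 -0.09193561  0.1345725 ] 0.0020517487049429685
comb ((0.47923800349235535, 0.3160642385482788), (0.01690584421157837, 0.12737931311130524), 86.78401184082031) [0.0664314  0.07487722 0.08226676]
```

Wedge sank 10.3 mm (about 13.4 mm travel). The stack has pressed the back plate in by about 2.8 mm (11 N or so). Hold briefly, then hand in.

jog_arm:
  steps: "0 0 0 0 0 0; 0 0 0 0 0 0; 0 0 0 0 0 0; 0 0 0 0 0 0"

```text
t: 21.78
tcp_pos: [0.5521, -0.0919, 0.1346]
tcp_rot: [0.752, 0.659, 0.002, 0.001]
ft_force: [-9.2, 4.3, 20.0]
width: 0.004
grasp_force: 9.9
```

```bash
python3 -c "
from station import r
s=r.sense();print(s['ft_force'],s['tcp_pos'],s['t']);print(r.sign_off())"
```

```text
[-9.18079896  4.34696495 20.01309774] [ 0.55209816 -0.09190748  0.13459738] 21.775
the job is handed in; nothing more can be done
None
```

I handed the job in at about 22 s, with no verdict returned: the comb hangs level on the comb box, two fillers clamp pack2 (the second was let drop about 30 mm into its gap because the pads caught the first filler's tab), the third filler was left in its rack, and the knob is held down with about 20 N at roughly 13 mm of wedge travel.

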